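# Pack out the shaker deck

### The job

The gap between the aluminium well block and the steel end stop on the shaker deck has to be packed out. Choose the two of the three black packers that together fill the gap snugly and stand them side by side in it, upright, fully down on the deck and midway across it, without forcing them. Leave the packer that is not needed where it stands.

Things in the scene. Friction and masses are not known exactly. Their poses are not given: they have to be found in the camera images.
- deck: fixed grey plate 152 x 90 mm, top at z 12 mm. Across it: steel end stop (18 mm long, at -x, nearer the robot), aluminium well block (50 mm, at +x), both 80 mm wide (y), 24 mm above the plate, edges of 6 mm radius. The gap between: 65 mm in x, from -32.5 (stop) to +32.5 (block), open at both sides in y, floor = plate top. Origin: on the worktop under the gap's middle; z up.
- packer_24: black plastic packer, the thinnest of three: a block 24 mm thick (its x), 44 mm wide (its y) and 56 mm tall (its z); the four top and bottom edges along y are rounded with a 6 mm radius. It starts standing upright on the worktop. Origin: centre of its underside. Mass about 84 g.
- packer_36: black plastic packer, the middle one of three: a block 36 mm thick (its x), 44 mm wide (its y) and 56 mm tall (its z); the four top and bottom edges along y are rounded with a 6 mm radius. It starts standing upright on the worktop. Origin: centre of its underside. Mass about 126 g.
- packer_48: black plastic packer, the thickest of three: a block 48 mm thick (its x), 44 mm wide (its y) and 56 mm tall (its z); the four top and bottom edges along y are rounded with a 6 mm radius. It starts standing upright on the worktop. Origin: centre of its underside. Mass about 168 g.
There are look-alikes about, which are no part of the job. What is shaped like the packer_48 but purple is not meant.

How it is judged:
At the end, for the whole second after the job is handed in: The 24 and 36 mm packers stand in the gap in either order, at rest: undersides within 5 mm of the plate, centres within 18 mm of its centre line, upright within 8 degrees, square to the deck within 11 degrees; the 48 mm packer stands upright within 30 mm of its start (x of packer_24 in the frame of deck between -0.0325 and 0.0325 m and y of packer_24 in the frame of deck between -0.018 and 0.018 m and z of packer_24 in the frame of deck between 0.007 and 0.017 m and angle between each of packer_24, packer_36, packer_48's own z axis and vertical below 0.15 rad and angle between the x axis of each of packer_24, packer_36 and the x axis of deck, either way round below 0.2 rad and linear speed of each of packer_24, packer_36 below 0.02 m/s and x of packer_36 in the frame of deck between -0.0325 and 0.0325 m and y of packer_36 in the frame of deck between -0.018 and 0.018 m and z of packer_36 in the frame of deck between 0.007 and 0.017 m and distance of packer_48 from where it was at the start of the episode below 0.03 m); the robot touches nothing.
It fails at once if a packer is forced: pressed on the deck, its block or its stop with more than 60 N (contact force between any of packer_24, packer_36, packer_48 and deck above 60 N).
It also fails if it takes over 58 s, if anything falls off the work surface, if the arm or the gripper's body presses on something with over 40 N, if the wrist force passes 120 N, or if a joint passes its speed limit or range.

### The arm

A 7-joint arm with a two-finger parallel gripper is mounted at the origin on a cart in front of the work surface, level with it; the furniture and walls round the work are solid. World frame = base frame: x ahead of the robot, y to its left, z up, the work surface at z = 0. Lengths are in m, angles in rad, forces in N, time in s.
With the tool pointing down it reaches from about 0.425 to 0.875 m from the base axis. Payload 4.7 kg.
Tool frame: the origin (TCP) lies at the very end of the fingers, on their centre line; the grasp point (between the pads) lies 19 mm behind it (robot.hold_point_z is the x of the grasp point in the tool frame, in m); x points along the fingers, y is the direction in which the jaws open and shut, and the axes are right-handed (so a half turn about x gives the same grasp; the last joint's range is limited). The gripper opens to 85 mm and grips with 20 to 120 N. Pads are 22 mm wide; open, the fingers measure 114 mm over their backs; the gripper's body (76 mm by 85 mm) begins 54 mm behind the grasp point. The pads swing forward as they close: fully open they stand 13 mm farther back than shut.
Start: joints at [-1.281, 0.321, -0.07, 1.45, 0.023, 1.371, -0.057], TCP at [0.177, 0.625, 0.231] pointing down, gripper open.
Joint ranges: [-2.86, 2.86], [-0.3, 2.09], [-1.38, 1.24], [0.06, 2.45], [-1.56, 4.7], [0.09, 2.05], [-2.69, 2.69]. Speed limits (rad/s): [2.57, 2.57, 3.14, 3.14, 3.14, 3.14, 3.14].

### API

Orientations are given as [roll, pitch, yaw] about the fixed x, y, z axes, in that order (R = Rz(yaw) Ry(pitch) Rx(roll)).
In Python, from rig import robot, effector, get_state, optics, close_job gives the robot as it stands. Calls block until the motion is done:
- robot.movep(position, orientation): joint-space move of the TCP to a pose.
- robot.move_l(position, velocity=0.15, orientation=None, contact_N=None): straight line of the TCP; orientation=None keeps the orientation; velocity is the mean speed in m/s. With contact_N (N) it stops when the force on the tool has changed by that much, and returns True; else False.
- robot.goto_joints(angles): joint-space move.
- effector.gripper_to(opening, squeeze=None): finger opening in m; squeeze is the grip in N (None keeps the last); returns when the fingers have stopped.
- robot.wait(seconds).
- robot.solve_ik(position, orientation): joint angles nearest the present ones, or None.
- get_state(): the state.
- optics.get_image(name): name is "scene" or "top" or "wrist"; returns a dict with "image" (420x560x3 uint8, red, green, blue), "z_map" (420x560 float32, m along the optical axis (not along the pixel's ray), 0 where there is no reading), "vertical_fov" (degrees; the focal length in pixels is half the picture's height over the tangent of half this angle, whatever the lens; pixels are square), "cx", "cy" (the principal point, pixels), "camera_from_world" (4x4, takes a point from world to camera coordinates); the wrist camera has in their place "tool_from_camera" (4x4, takes a point from camera to tool coordinates, whose origin is the TCP and whose axes are the tool frame's). Camera axes: x right, y down, z forward; pixel columns grow to the right and rows downward; lengths in m; the calibration is good to about 2 mm. A picture is of the moment at which its call begins: read the wrist's pose just before it.
A pose or a line that the arm cannot do raises robot.MotionError and nothing moves.
- close_job(): hands the job in, once; it reports no verdict.
The state is a dict: "time": time; "joint_pos": joint angles; "joint_vel": joint speeds; "effort": joint torques, N m; "position": TCP position; "tcp_rot": TCP orientation; "contact_force": force on the tool from outside, world axes, zero at the start; "wrist_torque": the same for the moment, N m; "opening": finger opening in m.
Only numpy, scipy, OpenCV 4.12 (cv2) and the standard library are available. Lean on these libraries where they do the work, as an engineer would, in place of code of your own. Each camera call takes 0.05 s, during which the arm holds its last target.

## Working session

There is one attempt and no reset: what is moved stays moved. The work goes in short steps, each a Python script; the robot and the scene stay as the last script left them, time stands still between calls to the robot, and variables do not carry over. Pictures are saved under pics/ and viewed, and the job is handed in when it is done.

```bash
ls; mkdir -p pics
cat > h.py <<'E'
import numpy as np, cv2
from rig import robot, effector, get_state, optics, close_job
def grab(n):
    d=optics.get_image(n); np.savez('last_%s.npz'%n,**{k:v for k,v in d.items()}); return d
def K(d):
    f=d['image'].shape[0]/2/np.tan(np.radians(d['vertical_fov'])/2); return f
def cloud(d):
    f=K(d); z=d['z_map']; v,u=np.mgrid[:z.shape[0],:z.shape[1]]
    P=np.stack([(u-d['cx'])/f*z,(v-d['cy'])/f*z,z,np.ones_like(z)],-1)
    W=P@np.linalg.inv(d['camera_from_world']).T
    W=W[...,:3]; W[z==0]=np.nan
    return W
def save(n,im,s=1):
    cv2.imwrite('pics/'+n,cv2.resize(im[...,::-1],None,fx=s,fy=s,interpolation=cv2.INTER_CUBIC))
E
python3 - <<'E'
from h import *
for n in ('scene','top'):
    d=grab(n); save(n+'1.png',d['image'],1.4); print(n,d['vertical_fov'],d['cx'],d['cy'],np.round(d['camera_from_world'],3).tolist(), (d['z_map']==0).mean())
print(get_state())
E
```

```text
pics
scene 51.250127657368836 287.0901836732899 201.8707165714794 [[-0.582, -0.813, -0.014, 0.422], [-0.5, 0.371, -0.783, 0.255], [0.641, -0.448, -0.622, 0.617], [0.0, 0.0, 0.0, 1.0]] 0.003941326530612245
top 50.99111780818777 280.8033882071648 214.03272457731683 [[0.004, -1.0, 0.004, 0.147], [-0.981, -0.005, -0.195, 0.526], [0.195, -0.003, -0.981, 0.802], [0.0, 0.0, 0.0, 1.0]] 0.004034863945578232
{'time': 0.1, 'joint_pos': array([-1.28088125,  0.32174068, -0.07007445,  1.45156706,  0.02259108,
        1.3708463 , -0.05690628]), 'joint_vel': array([ 0.0005112 , -0.00133295, -0.00093888, -0.00453696,  0.00028491,
       -0.00078284, -0.00095531]), 'effort': array([-1.47464225e-04, -4.94881940e+01, -3.84057211e-01, -3.15208447e+01,
        1.30202834e-02,  7.50827050e-03, -2.33348948e-05]), 'position': array([0.17692819, 0.62493283, 0.23033108]), 'tcp_rot': array([-1.51929536,  1.56902148, -1.79510008]), 'contact_force': array([0.43854503, 0.48354763, 0.17846479]), 'wrist_torque': array([-0.01691458, -0.0307141 ,  0.02486694]), 'opening': 0.08545356210908815}
```

View pics/scene1.png

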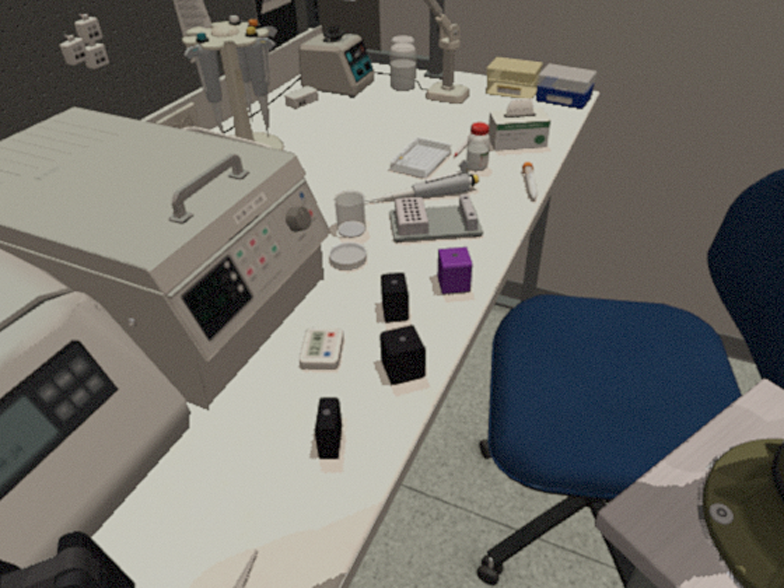

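View pics/top1.png

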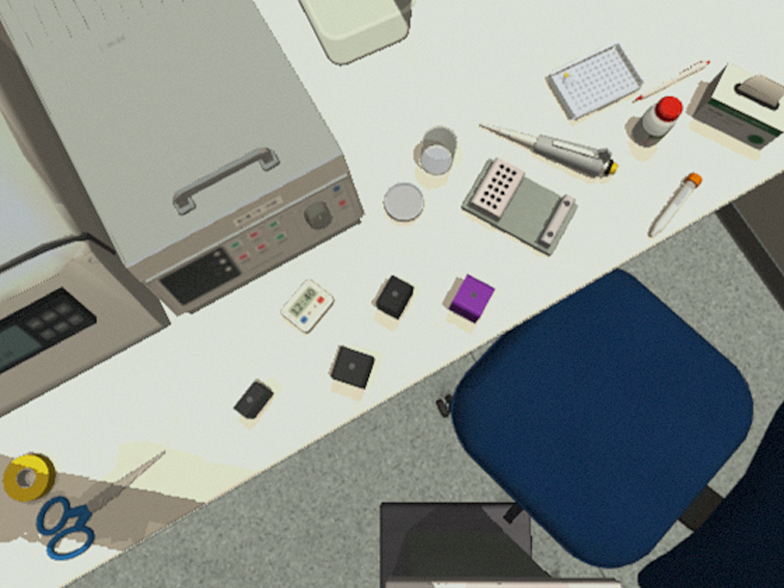

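The scene view shows three black packers around (395,297), (403,355), (328,428), and the purple look-alike at (455,270). The deck is at (437,220). In the top view the deck is at (518,205) with its block on the left, and the packers are at (395,297), (353,367) and (253,400).

```bash
cat > seg.py <<'E'
from h import *
def black_tops(n):
    d=dict(np.load('last_%s.npz'%n)); W=cloud(d); im=d['image'].astype(int)
    m=(im.max(-1)<75)&(W[...,2]>0.049)&(W[...,2]<0.063)
    nl,lab,st,_=cv2.connectedComponentsWithStats(m.astype(np.uint8))
    for i in range(1,nl):
        if st[i,4]<40: continue
        p=W[lab==i]; r=cv2.minAreaRect((p[:,:2]*1000).astype(np.float32))
        print(n,st[i],'z %.4f'%np.median(p[:,2]),'c',np.round(r[0],1),'size',np.round(r[1],1),'ang',round(r[2],1), 'mean',np.round(p.mean(0)*1000,1))
def deck(n):
    d=dict(np.load('last_%s.npz'%n)); W=cloud(d)
    x,y,z=[W[...,i] for i in range(3)]
    return d,W
if __name__=='__main__':
    for n in('scene','top'):
        black_tops(n)
        d,W=deck(n); z=W[...,2]
        for lo,hi in((.007,.018),(.03,.042)):
            m=(z>lo)&(z<hi)
            nl,lab,st,_=cv2.connectedComponentsWithStats(m.astype(np.uint8))
            for i in range(1,nl):
                if st[i,4]<60: continue
                p=W[lab==i]; r=cv2.minAreaRect((p[:,:2]*1000).astype(np.float32))
                if max(r[1])<250 and -300<r[0][1]<100: print('  deck',lo,st[i],'z',np.median(p[:,2]),np.round(r[0],1),np.round(r[1],1),round(r[2],1))
E
python3 seg.py
python3 - <<'E'
from h import *
d=dict(np.load('last_top.npz')); im=d['image']
cv2.imwrite('pics/topcrop.png',cv2.resize(im[100:310,150:430,::-1],None,fx=2.8,fy=2.8,interpolation=cv2.INTER_CUBIC))
E
```

```text
scene [261  31  11   5  42] z 0.0567 c [1411.3 -394.1] size [44.5 12.9] ang 23.6 mean [1412.  -395.2   56.9]
scene [539 127  21  22 160] z 0.0554 c [ 358.3 -503.7] size [11.4 85.2] ang 59.2 mean [ 356.8 -502.8   55.4]
scene [272 195  20  18 268] z 0.0570 c [533.4 150.5] size [32.9 44.3] ang 62.4 mean [529.9 152.8  56.3]
scene [272 233  32  24 500] z 0.0569 c [432.9 208.7] size [45.2 44.9] ang 74.3 mean [430.4 210.3  56.2]
scene [225 284  18  26 359] z 0.0566 c [387.8 341.6] size [23.1 43.5] ang 53.4 mean [385.  343.2  56. ]
scene [538 328  22  49 310] z 0.0550 c [53.1 41.1] size [19.8 73.2] ang 37.3 mean [47.7 45.1 55.5]
  deck 0.007 [192  50  23  17  72] z 0.012020176083119227 [1441.2 -138.7] [ 11.9 150.8] 29.7
  deck 0.007 [226  57  42  13  63] z 0.014783404589780336 [1276.4 -235.1] [151.7  77.2] 74.6
  deck 0.007 [204  68  24   9  83] z 0.012074255334841189 [1291.9 -111.4] [82.1 31.8] 77.9
  deck 0.007 [181  94  23  13 170] z 0.013271119187007796 [1150.2   51.7] [111.   49.5] 0.8
  deck 0.007 [279 117  26   9  89] z 0.012444381073292154 [ 858.6 -108.7] [72.1 26.6] 43.5
  deck 0.00
[... 2056 characters left out ...]
47  23  88] z 0.010802713855616652 [ 846.5 -182.9] [  5.3 119.2] 27.4
  deck 0.007 [345  89  81  38 264] z 0.01336027726736616 [770.2 -73.6] [187.3  17.6] 61.3
  deck 0.007 [ 329  114   84   69 1744] z 0.011802181261054312 [676.9 -38.2] [152.   91.5] 60.2
  deck 0.007 [464 124  35  46 333] z 0.0149535918841186 [ 676.4 -269.7] [ 21.2 118.3] 52.6
  deck 0.03 [456  83  21  18  81] z 0.03545101450258248 [ 788.7 -231.6] [44.5 21.7] 47.1
  deck 0.03 [395 101  39  21 327] z 0.034498887865640815 [ 751.1 -125.4] [83.  30.3] 72.7
  deck 0.03 [336 113  39  43 904] z 0.035536595887711964 [697.4  -2.3] [49.7 82.3] 60.2
  deck 0.03 [385 139  26  37 335] z 0.03514966640564432 [648.1 -88. ] [17.8 81.4] 60.6
```

View pics/topcrop.png

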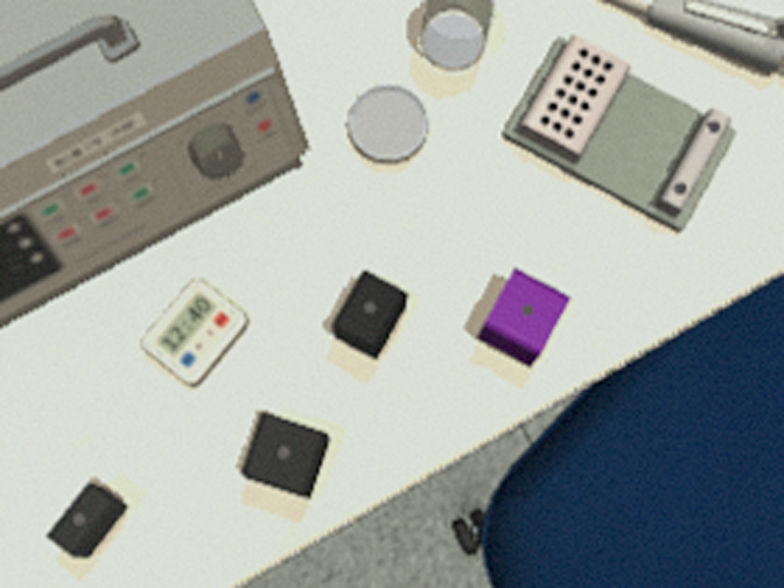

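```bash
cat >> h.py <<'E'
D2=np.pi/180
def down(yawdeg): return [0,np.pi/2,yawdeg*D2]
E
python3 - <<'E'
from h import *
for name,p,y in(('24',[.3877,.3400],54.),('36',[.5325,.1485],61.3),('gap',[.6697,-.0521],60.3)):
    for k in (0,-180):
        for z in(.03,.22):
            q=robot.solve_ik(p+[z],down(y+k)); print(name,k,z,None if q is None else np.round(q,2))
q=robot.solve_ik([.3877,.34,.2],down(54.-180));
E
```

```text
24 0 0.03 [-0.78  0.24  0.01  1.99 -0.    0.91  1.74]
24 0 0.22 [-0.82  0.04  0.05  1.8  -0.    1.3   1.74]
24 -180 0.03 [-1.04  0.24  0.3   2.   -0.09  0.91 -1.32]
24 -180 0.22 [-1.06  0.04  0.29  1.81 -0.01  1.3  -1.39]
36 0 0.03 [-0.55  0.31  0.27  1.91 -0.1   0.93  2.4 ]
36 0 0.22 [-0.64  0.12  0.35  1.72 -0.04  1.31  2.36]
36 -180 0.03 [-0.73  0.33  0.47  1.92 -0.18  0.94 -0.67]
36 -180 0.22 [-0.78  0.12  0.5   1.73 -0.06  1.31 -0.77]
gap 0 0.03 [ 0.82  0.89 -1.19  1.56  0.85  1.28  2.13]
gap 0 0.22 [ 0.8   0.65 -1.18  1.38  0.59  1.5   2.28]
gap -180 0.03 [-0.49  0.62  0.72  1.62 -0.45  1.08 -0.16]
gap -180 0.22 [-0.5   0.44  0.74  1.43 -0.3   1.38 -0.27]
```

Use the -180 branch. First the 24 mm packer.

```bash
cat >> h.py <<'E'
from scipy.spatial.transform import Rotation as Ro
def wrist(tag):
    s=get_state(); d=optics.get_image('wrist')
    T=np.eye(4); T[:3,:3]=Ro.from_euler('xyz',s['tcp_rot']).as_matrix(); T[:3,3]=s['position']
    wc=T@d['tool_from_camera']; d['camera_from_world']=np.linalg.inv(wc)
    np.savez('last_wrist.npz',**d); save('wrist_%s.png'%tag,d['image'],1.4); return d
E
python3 - <<'E'
from h import *
robot.movep([.3877,.34,.2],down(54.-180)); d=wrist('a'); print(get_state()['time'],get_state()['position'],get_state()['tcp_rot'],np.round(d['tool_from_camera'],3).tolist())
from seg import *
black_tops('wrist')
E
```

```text
1.4833 [0.3870384  0.34137295 0.20011389] [-2.6257251   1.57030885  1.46138016] [[0.001, -0.326, 0.945, -0.142], [1.0, -0.0, -0.001, 0.001], [0.001, 0.945, 0.326, -0.084], [0.0, 0.0, 0.0, 1.0]]
wrist [ 253  171   56   30 1577] z 0.0549 c [389.3 341.7] size [23.8 43.8] ang 53.2 mean [389.8 342.8  54.6]
wrist [ 517  245   43   41 1491] z 0.0546 c [528.9 152.8] size [34.7 33.8] ang 62.5 mean [528.  154.8  54.2]
wrist [ 381  246   62   51 1903] z 0.0549 c [434.2 207.7] size [46.3 44.2] ang 72.4 mean [439.2 212.6  54.5]
```

View pics/wrist_a.png

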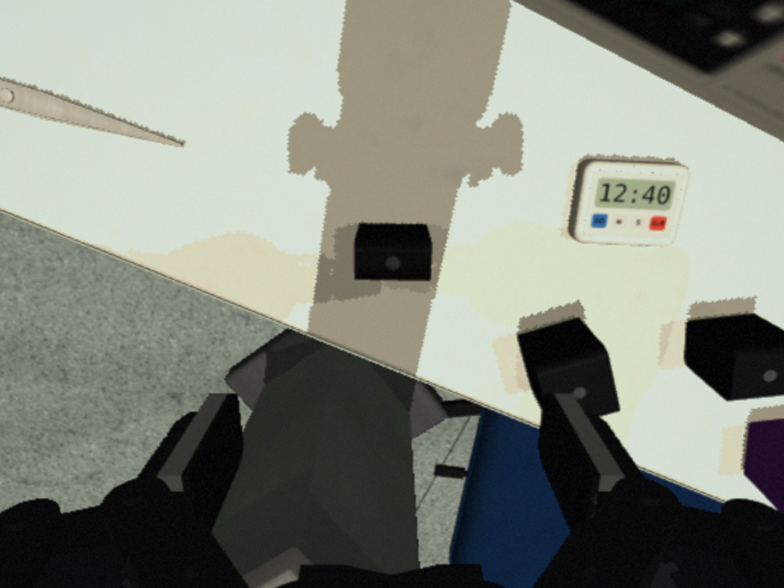

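The wrist view shows the 24 mm packer at (393,251), where it was expected. I'll grasp and lift it.

Run:
```python
from h import *
P=[.3885,.3408]; o=down(53.6-180)
effector.gripper_to(.068,40)
robot.move_l(P+[.08],.2,o)
print(robot.move_l(P+[.016],.1,contact_N=8), get_state()['position'])
effector.gripper_to(.03,40); s=get_state(); print(s['opening'],s['position'],s['time'])
robot.move_l(P+[.12],.15); robot.wait(.2); s=get_state(); print(s['opening'],s['contact_force'],s['position'],s['time'])
wrist('b')
```

```text
False [0.38898742 0.34119837 0.01659474]
0.0436949498260285 [0.3890622  0.34143453 0.01687727] 3.6833
0.043383546631909894 [-0.80201277 -0.46062419 -0.85767504] [0.38794561 0.34020219 0.11883322] 4.725
```

View pics/wrist_b.png

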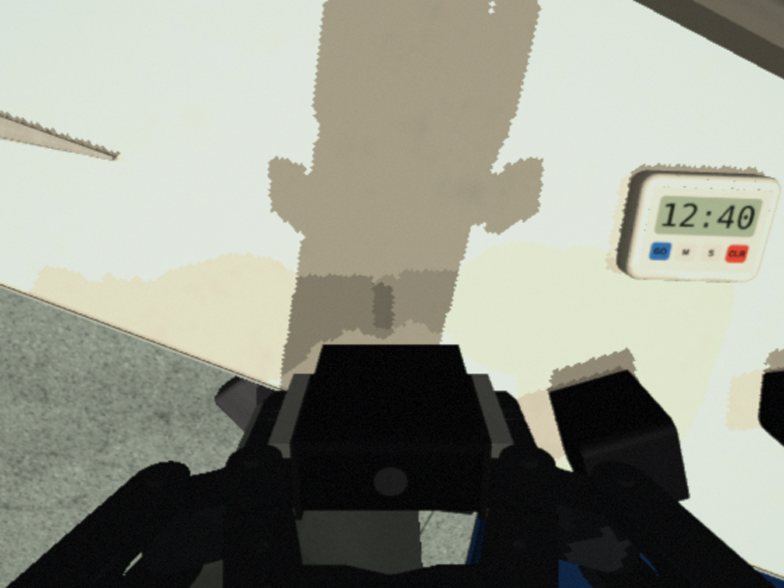

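Packer 24 is held square, with its side face at rows 345–450 and its top at 450–510. I'll measure its offset in the tool frame.

```bash
cat >> h.py <<'E'
def held(d,u0,u1,v0,v1):
    f=K(d); z=d['z_map']; v,u=np.mgrid[:420,:560]
    P=np.stack([(u-d['cx'])/f*z,(v-d['cy'])/f*z,z,np.ones_like(z)],-1)@d['tool_from_camera'].T
    out=[]
    for r in range(v0,v1,6):
        q=P[r,u0:u1,:3]; q=q[z[r,u0:u1]>0]; out.append([r,*np.round(np.median(q,0)*1000,1)])
    print(np.array(out)); return P
E
python3 - <<'E'
from h import *
d=dict(np.load('last_wrist.npz')); held(d,240,320,240,372)
E
```

```text
[[240.  119.7   0.8  33.1]
 [246.   12.6   0.7 -12. ]
 [252.    6.3   0.7 -12.1]
 [258.    0.5   0.7 -12.1]
 [264.   -5.    0.7 -12.1]
 [270.   -9.9   0.7 -12.1]
 [276.  -14.7   0.7 -12.1]
 [282.  -19.1   0.7 -12.1]
 [288.  -23.3   0.7 -12.1]
 [294.  -27.2   0.5 -12. ]
 [300.  -31.    0.7 -12.1]
 [306.  -34.2   0.7 -11.8]
 [312.  -36.1   0.7 -10.8]
 [318.  -37.3   0.7  -9.4]
 [324.  -38.1   0.7  -7.6]
 [330.  -38.2   0.7  -5.3]
 [336.  -38.3   0.7  -3. ]
 [342.  -38.5   0.7  -0.8]
 [348.  -38.5   0.7   1.6]
 [354.  -38.3   0.7   4.2]
 [360.  -38.2   0.7   6.8]
 [366.  471.9   1.4 470. ]]
```

Run:
```python
from h import *
c=np.array([.6697,-.0521]); a=60.3*D2; ex=np.array([np.cos(a),np.sin(a)])
p=c-.015*ex
robot.movep([*p,.2],down(60.3-180)); robot.wait(.3); d=wrist('c'); s=get_state();print(s['time'],s['position'],s['opening'])
W=cloud(d); z=W[...,2]
for lo,hi in((.008,.016),(.0335,.039)):
    m=(z>lo)&(z<hi); nl,lab,st,_=cv2.connectedComponentsWithStats(m.astype(np.uint8))
    for i in range(1,nl):
        if st[i,4]<300: continue
        q=W[lab==i]; r=cv2.minAreaRect((q[:,:2]*1000).astype(np.float32)); print(lo,st[i],np.median(q[:,2]),np.round(r[0],1),np.round(r[1],1),round(r[2],1))
```

```text
6.925 [ 0.6622587  -0.06465775  0.20000912] 0.04382843039268973
0.008 [390   4  18 109 929] 0.01260461845669586 [796.3 -28.4] [83.1 14.2] 65.1
0.008 [ 226   48  110  174 8924] 0.011181655133640556 [678.8 -38.6] [152.2  90.2] 60.3
0.008 [471  70  67  78 458] 0.012029763042447655 [ 857.2 -108.5] [75.7  2.6] 27.1
0.008 [519 321  22  72 422] 0.012132259730766981 [ 797.8 -371.4] [93.9  3. ] 61.3
0.0335 [ 229   60  104   65 6167] 0.03527736171618445 [699.4  -2.3] [48.2 80.1] 60.4
0.0335 [396 146  30  88 896] 0.03540102071264081 [ 753.3 -125.2] [76.  25.6] 73.2
0.0335 [ 235  202   92   18 1350] 0.03506273162473017 [650.9 -87.8] [15.8 79.7] 60.4
0.0335 [535 316  25  89 405] 0.0362228569399059 [ 804.1 -360.5] [107.3   3.4] 61.3
```

View pics/wrist_c.png

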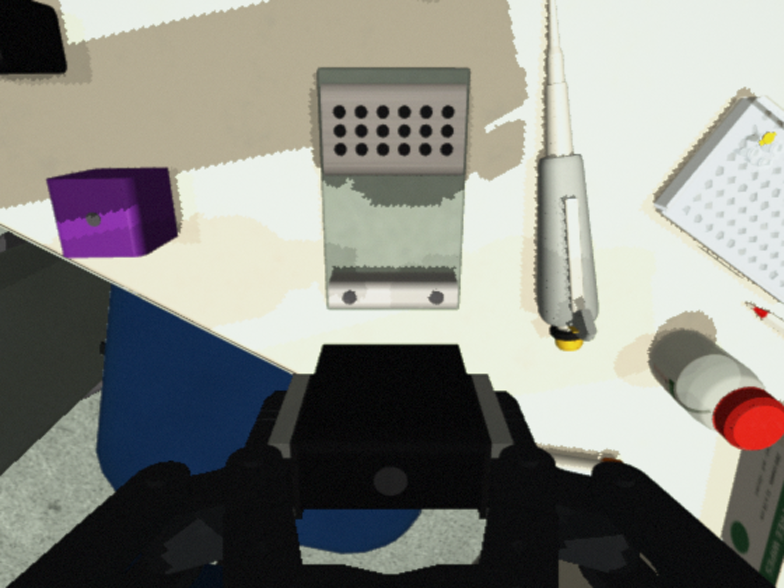

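The wrist view shows the deck at columns 318–470, with the gap clear between rows 175 and 280. I'll lower packer 24 with clearance, nudge it to the stop and release it.

Run:
```python
from h import *
c=np.array([.6706,-.0522]); yaw=60.4; a=yaw*D2; ex=np.array([np.cos(a),np.sin(a)]); o=down(yaw-180)
def dk(p): 
    r=np.array(p[:2])-c; return np.round(np.array([r@ex, -r[0]*ex[1]+r[1]*ex[0]])*1000,2)
def st(t):
    s=get_state(); print(t,dk(s['position']),'z%.4f'%s['position'][2],np.round(s['contact_force'],1),'op%.4f'%s['opening'],'t%.2f'%s['time']); return s
p=c-.015*ex
robot.move_l([*p,.055],.15,o); st('above')
h=robot.move_l([*p,.0285],.03,contact_N=5); s=st('down %s'%h)
z=s['position'][2]
robot.move_l([*p,z+.0015],.03); st('up')
q=c-.024*ex
h=robot.move_l([*q,z+.0015],.02,contact_N=5); s=st('nudge %s'%h)
pp=s['position'][:2]+.0003*ex
robot.move_l([*pp,z+.0015],.02); st('back')
h=robot.move_l([*pp,z-.001],.02,contact_N=4); st('set %s'%h)
effector.gripper_to(.06); st('open')
robot.move_l([*pp,.2],.2); st('clear'); robot.wait(.2)
d=wrist('d')
d=grab('top'); save('top_d.png',d['image'][80:220,280:440],4)
```

```text
above [-14.77  -0.92] z0.0562 [ 0.7  0.2 -1.5] op0.0432 t8.04
down True [-15.17   0.42] z0.0290 [-0.8  0.9  4.4] op0.0435 t8.86
up [-15.07   0.15] z0.0302 [ 0.5  0.4 -1.2] op0.0433 t9.11
nudge True [-20.56   0.83] z0.0296 [ 0.1  0.8 -1. ] op0.0435 t9.49
back [-20.57   1.  ] z0.0302 [-0.4  0.4 -0.8] op0.0433 t9.74
set True [-20.36   0.65] z0.0291 [0.1 1.2 4.2] op0.0437 t9.95
open [-20.58   1.62] z0.0278 [-1.  -0.  -0.4] op0.0601 t10.26
clear [-20.42   1.64] z0.1986 [-0.9  0.4  0.1] op0.0597 t11.27
```

View pics/wrist_d.png

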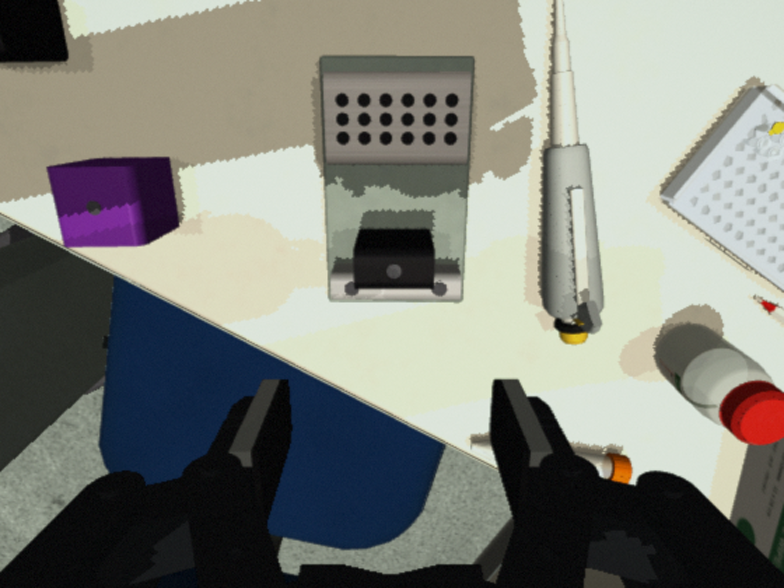

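Packer 24 stands upright in the gap at (394,260), by the stop. Contact came at x = −20.6 mm against −20.5 mm predicted. Now the 36 mm packer.

Run:
```python
from h import *
from seg import *
robot.movep([.5325,.1495,.2],down(61-180)); robot.wait(.3); d=wrist('e'); print(get_state()['time'])
black_tops('wrist')
```

```text
12.9083
wrist [  99  150   72   68 3325] z 0.0551 c [433.9 206.1] size [48.2 45.4] ang 72.3 mean [435.5 207.2  54.9]
wrist [ 252  164   55   43 2187] z 0.0550 c [534.6 149.5] size [34.1 42.8] ang 61.3 mean [535.2 150.3  54.8]
wrist [311 267  55   4 173] z 0.0517 c [542.8  59.2] size [ 2.7 46.8] ang 62.8 mean [543.4  58.8  51.8]
wrist [488 310  62  30 700] z 0.0564 c [660.3 -58.5] size [22.3 49.7] ang 87.4 mean [657.5 -58.7  56.3]
```

View pics/wrist_e.png

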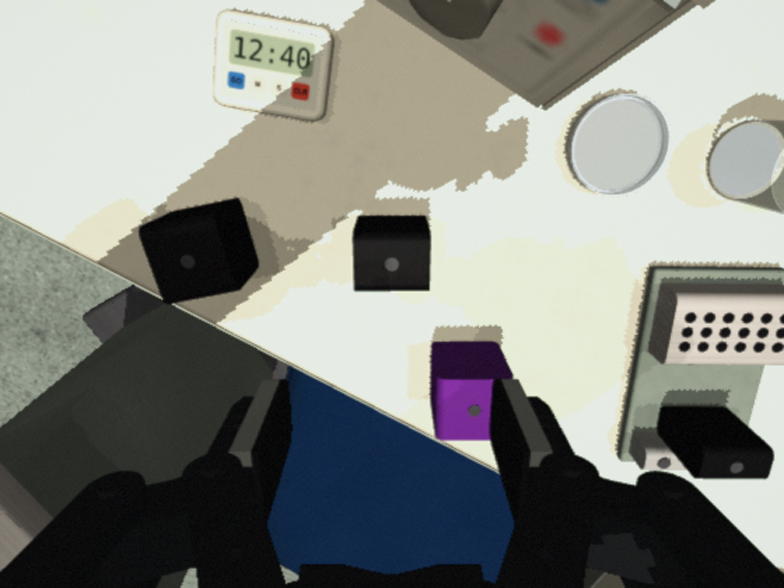

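Packer 36 is at (392,253), with clear space on both sides for the jaws.

Run:
```python
from h import *
P=[.5337,.1493]; o=down(61.-180)
effector.gripper_to(.066,45)
robot.move_l(P+[.08],.2,o)
print(robot.move_l(P+[.016],.1,contact_N=8), get_state()['position'])
effector.gripper_to(.03,45); s=get_state(); print(s['opening'],s['position'],s['time'])
robot.move_l(P+[.15],.15); robot.wait(.2); s=get_state(); print(s['opening'],s['contact_force'],s['position'],s['time'])
d=wrist('f'); held(d,240,320,234,384)
```

```text
False [0.53423797 0.14931723 0.01645382]
0.043274957959592054 [0.53453236 0.14957091 0.01689133] 15.0
0.04360144240240442 [ 0.84374725  0.18385012 -0.67777737] [0.53313733 0.14909319 0.14905698] 16.2417
[[234.  149.9   0.9  41.1]
 [240.    8.5   0.7 -16.7]
 [246.    2.1   0.7 -16.8]
 [252.   -3.5   0.7 -16.8]
 [258.   -8.8   0.7 -16.7]
 [264.  -13.9   0.9 -16.8]
 [270.  -18.5   0.7 -16.7]
 [276.  -23.1   0.7 -16.8]
 [282.  -27.3   0.7 -16.9]
 [288.  -31.    0.7 -16.7]
 [294.  -34.2   0.6 -16.4]
 [300.  -36.2   0.6 -15.4]
 [306.  -37.3   0.6 -13.9]
 [312.  -38.2   0.6 -12.2]
 [318.  -38.3   0.6 -10. ]
 [324.  -38.2   0.8  -7.6]
 [330.  -38.4   0.6  -5.4]
 [336.  -38.4   0.5  -3.1]
 [342.  -38.4   0.6  -0.6]
 [348.  -38.5   0.6   1.7]
 [354.  -38.5   0.6   4.2]
 [360.  -38.2   0.6   6.9]
 [366.  -38.3   0.6   9.3]
 [372.  -38.4   0.6  11.8]
 [378.  -38.1   0.6  14.7]]
```

View pics/wrist_f.png

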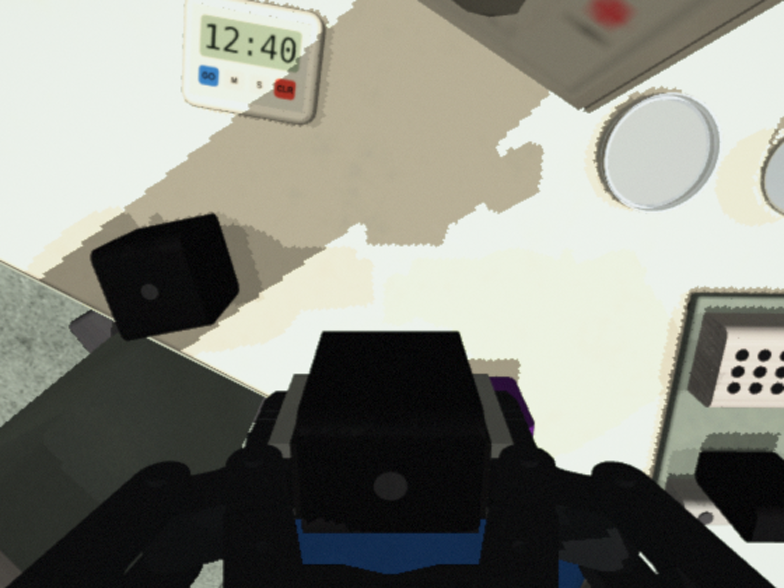

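Packer 36 is held square at (390,430). Its face is at tool z −16.8 mm, so its centre sits 1.2 mm toward −x, and I'll allow for that.

Run:
```python
from h import *
c=np.array([.6706,-.0522]); yaw=60.4; a=yaw*D2; ex=np.array([np.cos(a),np.sin(a)]); o=down(yaw-180)
def dk(p): 
    r=np.array(p[:2])-c; return np.round(np.array([r@ex, -r[0]*ex[1]+r[1]*ex[0]])*1000,2)
def st(t):
    s=get_state(); print(t,dk(s['position']),'z%.4f'%s['position'][2],np.round(s['contact_force'],1),'op%.4f'%s['opening'],'t%.2f'%s['time']); return s
p=c+.0134*ex
robot.movep([*p,.2],o); robot.move_l([*p,.1],.15,o); robot.wait(.3); st('above')
d=wrist('g'); d=grab('top'); save('top_g.png',d['image'][80:220,280:440],4)
h=robot.move_l([*p,.028],.03,contact_N=5); s=st('down %s'%h)
```

```text
above [13.54 -0.46] z0.1008 [-0.4  0.2 -1. ] op0.0435 t18.37
down True [13.41 -0.03] z0.0289 [-0.4 -0.2  5.1] op0.0439 t20.73
```

View pics/wrist_g.png

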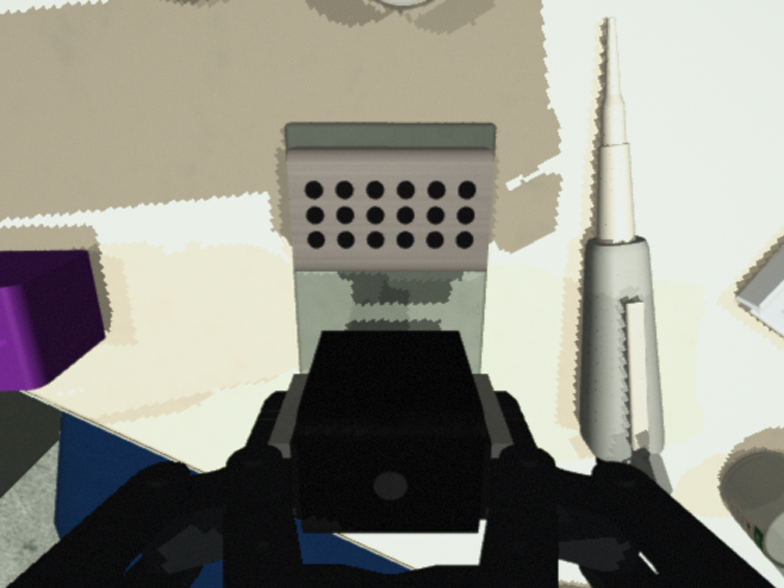

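The packer went down to the plate: TCP z was 0.0289 at floor contact, the same as for the first one, with no side force. Release, retreat and check.

Run:
```python
from h import *
from seg import *
s=get_state()
effector.gripper_to(.06); p=get_state()['position']
robot.move_l([p[0],p[1],.2],.15); 
c=np.array([.6706,-.0522]); a=60.4*D2; ex=np.array([np.cos(a),np.sin(a)])
robot.wait(.3)
d=wrist('h'); black_tops('wrist')
robot.movep([.50,.10,.30],down(60.4-180)); robot.wait(.3); print(get_state()['time'],get_state()['contact_force'])
d=grab('top'); save('top_h.png',d['image'][80:290,160:440],2.8); black_tops('top')
d=grab('scene'); save('scene_h.png',d['image'][110:290,240:400],4); black_tops('scene')
```

```text
wrist [ 43 161  69  52 253] z 0.0512 c [548.4  44.7] size [30.9 62.7] ang 18.7 mean [551.3  38.5  51.2]
wrist [253 166  57   6 249] z 0.0573 c [685.4 -26.2] size [ 1.5 43.5] ang 60.1 mean [685.8 -26.2  56.6]
wrist [ 70 186   9   9  67] z 0.0557 c [533.2  39.2] size [6.8 7.2] ang 58.3 mean [533.3  39.5  55.7]
wrist [253 214  55   5 212] z 0.0593 c [665.7 -59.2] size [ 1.7 43.6] ang 61.0 mean [665.9 -59.2  59.2]
wrist [411 253   6  18  65] z 0.0545 c [ 742.  -153.6] size [16.3  0.9] ang 67.5 mean [ 742.  -153.8   54.6]
wrist [549 365  11  43 235] z 0.0529 c [ 811.5 -346.5] size [43.1  3. ] ang 61.5 mean [ 808.8 -351.4   53.5]
23.9583 [0.2645085  0.4164269  0.36709132]
top [509  71  50  26 169] z 0.0565 c [ 799.5 -364.7] size [107.2   6.2] ang 62.0 mean [ 799.7 -365.3   56. ]
top [237 248  30  29 541] z 0.0554 c [432.1 205. ] size [46.  43.7] ang 72.1 mean [431.7 204.5  55.3]
scene [261  31  11   5  40] z 0.0572 c [1413.4 -395.8] size [45.6 15.4] ang 26.3 mean [1413.2 -395.1   56.5]
scene [538 127  22  22 160] z 0.0551 c [ 360.5 -503.9] size [14.5 87.2] ang 56.9 mean [ 357.8 -503.4   55.4]
scene [304 136  29  14 151] z 0.0562 c [664.2 -36.8] size [75.6 37.2] ang 24.7 mean [656.3 -40.2  56. ]
scene [272 232  32  25 514] z 0.0569 c [433.5 208.4] size [45.4 44.6] ang 74.1 mean [430.8 210.   56.3]
scene [540 329  20  48 294] z 0.0553 c [52.  41.1] size [16.3 71.4] ang 38.3 mean [47.2 45.4 55.5]
```

View pics/wrist_h.png

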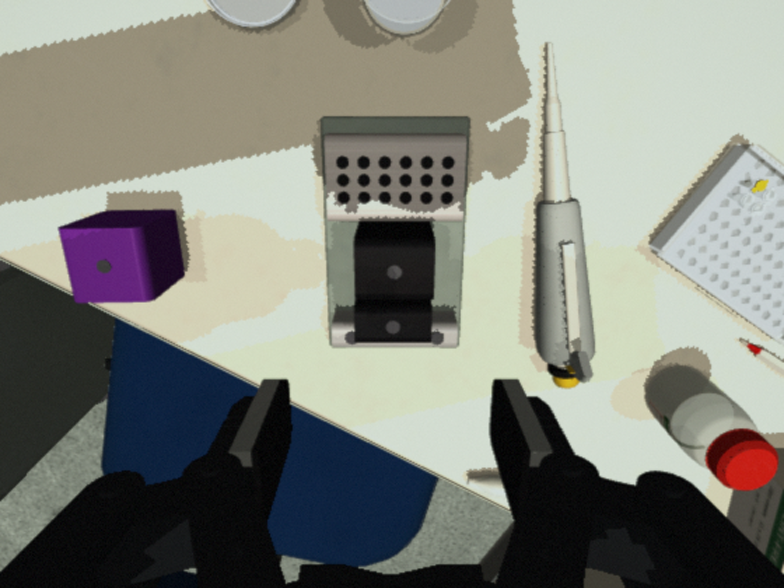

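View pics/top_h.png

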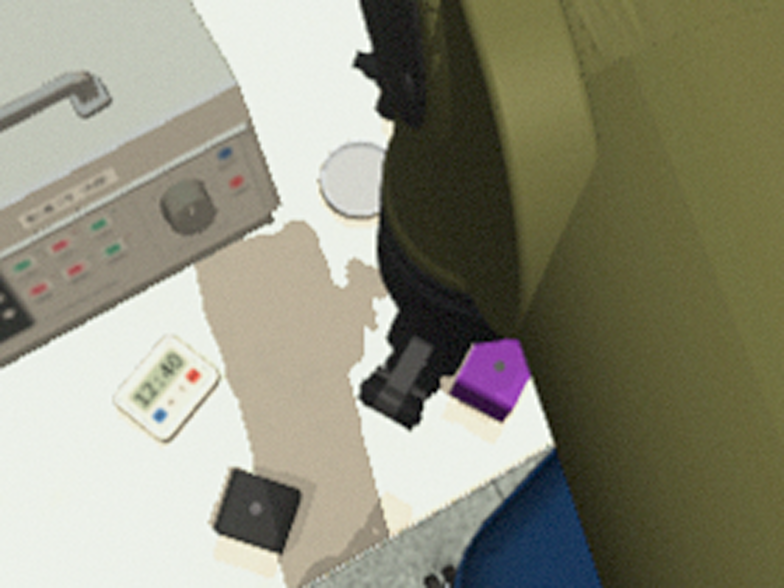

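View pics/scene_h.png

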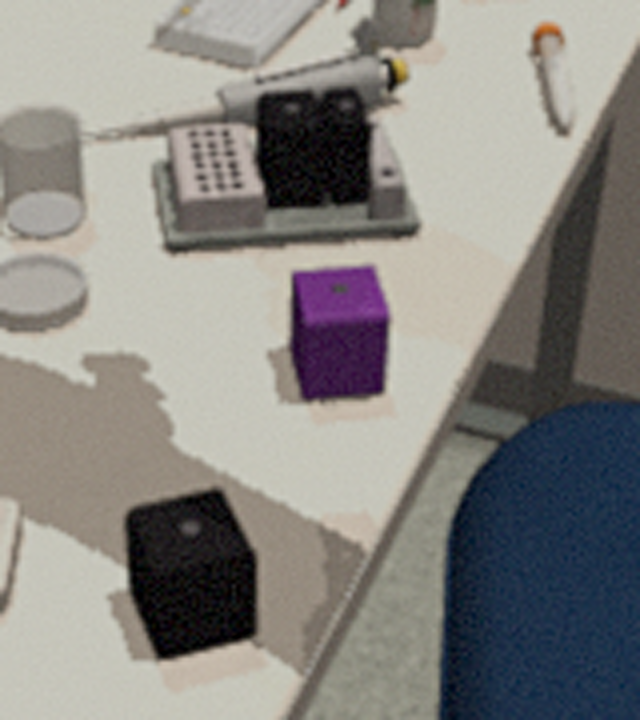

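Both packers stand level and fully down, side by side in the gap (scene crop (315,145), wrist view (394,280)). The 48 has not moved. One numeric check of the packer tops, then hand in.

Run:
```python
from h import *
d=dict(np.load('last_wrist.npz')); W=cloud(d); z=W[...,2]; im=d['image'].max(-1)
m=(z>.0655)&(z<.072)&(im<110); m[:,:230]=0; m[:,330:]=0; m[250:]=0
c=np.array([670.6,-52.2]); a=60.4*D2; ex=np.array([np.cos(a),np.sin(a)]); ey=np.array([-ex[1],ex[0]])
nl,lab,st,_=cv2.connectedComponentsWithStats(m.astype(np.uint8))
for i in range(1,nl):
    if st[i,4]<60: continue
    q=W[lab==i]*1000; r=cv2.minAreaRect(q[:,:2].astype(np.float32)); v=np.array(r[0])-c
    A=np.c_[q[:,:2]-q[:,:2].mean(0),np.ones(len(q))]; s=np.linalg.lstsq(A,q[:,2],rcond=None)[0]
    print(st[i],'deck xy',v@ex,v@ey,'size',r[1],'ang',r[2],'z',np.median(q[:,2]),'tilt deg',np.degrees(np.hypot(*s[:2])))
close_job()
```

```text
[ 252  172   59   42 2280] deck xy 12.627983353037285 -0.000531333244987327 size (33.087398529052734, 44.012413024902344) ang 60.480525970458984 z 67.15688072878764 tilt deg 0.17313387974480932
[ 253  219   56   26 1271] deck xy -19.593959351938775 0.6257640082141718 size (21.865116119384766, 43.75224685668945) ang 60.47673797607422 z 67.07229824560524 tilt deg 0.37642605906470555
the job is handed in; nothing more can be done
```

The 24 mm and 36 mm packers now stand side by side in the gap, and the job was handed in at about 24 s of the 58 s allowed. I set the 24 mm packer against the end stop and lowered the 36 mm one into the remaining space. Each descent stopped on contact with the plate at about 5 N, so nothing was forced.

| Last wrist-camera check | 24 mm packer | 36 mm packer |
|---|---|---|
| Distance along the gap (deck x) | −19.6 mm | +12.6 mm |
| Offset from the centre line | 0.6 mm | 0.0 mm |
| Top height (68 mm expected when fully down) | 67.1 mm | 67.2 mm |
| Tilt | 0.4° | 0.2° |
| Angle to the deck | 0.1° | 0.1° |

- **Small disagreement:** the tops read about 1 mm low and the 24 mm packer about 1 mm off its contact position. Both are within the camera's 2 mm calibration.
- **48 mm packer:** it was never touched, and the top and scene cameras show it within 1 mm of where it started.
- **Not checked:** the final top view of the gap was blocked by the arm, so the finished placement rests on the wrist and scene cameras.
- **Arm:** at hand-in it was clear of everything.

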